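Pack the last paperweights in the tray

ROBOT

A 7-joint arm with a two-finger parallel gripper is mounted at the origin on the work surface. World frame = base frame: x ahead of the robot, y to its left, z up, the work surface at z = 0. Lengths are in m, angles in rad, forces in N, time in s.
With the tool pointing down it reaches from about 0.425 to 0.825 m from the base axis. Payload 3.6 kg.
Tool frame: the origin (TCP) lies between the finger pads; the fingertips stand 25 mm ahead of it and the grasp point (between the pads) lies 6 mm ahead of it; z points along the fingers, y is the line along which they close (so a half turn about z gives the same grasp; the last joint's range is limited). The gripper opens to 85 mm and grips with 20 to 120 N. Pads are 22 mm wide; open, the fingers measure 114 mm over their backs; the gripper's body (76 mm by 85 mm) begins 54 mm behind the grasp point. The pads swing forward as they close: fully open they stand 13 mm farther back than shut.
Start: joints at [1.141, 0.615, -0.013, 1.423, 0.008, 1.103, -0.04], TCP at [0.255, -0.598, 0.256] pointing down, gripper open.
Joint ranges: [-3.12, 3.12], [-0.3, 2.06], [-1.34, 1.32], [0.26, 2.42], [-1.36, 4.5], [0.01, 1.98], [-2.84, 2.84]. Speed limits (rad/s): [2.79, 2.79, 3.14, 3.14, 3.14, 3.14, 3.14].

INTERFACE

Orientations are given as a unit quaternion [x, y, z, w].
In Python, from plant import sensors, capture, calibration, bot gives the robot as it stands.
- The arm moves only by the tool drive_tool, never from a script. Its argument "increments" is a list of rows, each an object with "travel": the shift along the world's x, y, z in cm, a list of three; "roll": the turn about the world's z in rad. In form: [{"travel": [x, y, z], "roll": roll}, ...]. A call has 1 to 10 rows; each row shifts and turns the commanded pose from where the row before left it; what a row does not reach is not made up. A row lasts 1/10 s, in which the tool goes at most 50 mm and 8.59 degrees, less where a joint would pass 70% of its speed; a pose out of reach is approached as far as the arm can. A call is refused whole if a number of a shift passes 5 or a number of a turn 0.15, either way. A call with a gripper value outside its range is refused whole. "jaw" is the finger opening in cm, from 0 to 8.54, set as the call begins (left out, the last holds). The fingers move at their own pace and stop on an object; "newtons" is the grip in N (left out, the last holds). Time passes only in rows, so rows that do not move let the fingers close. It gives the time, the measured TCP pose, the force, the opening and the grip force at its end, in the units of the state.
- sensors.read_state(): the state, without advancing time (a new reading comes with each control period).
- capture(name): name is "scene" or "top"; returns (picture, depth): 480x640x3 uint8, blue, green, red; 480x640 float32, m along the optical axis (not along the pixel's ray), 0 where there is no reading.
- calibration(name): a dict with "fovy" (degrees; the focal length in pixels is half the picture's height over the tangent of half this angle, whatever the lens; pixels are square), "cx", "cy" (the principal point, pixels), "k1" (the pictures are not rectified: a ray, as slopes to the right and down, at radius r is drawn at 1 + k1 r^2 times it, then the intrinsics apply), "camera_from_world" (4x4, takes a point from world to camera coordinates). Camera axes: x right, y down, z forward; pixel columns grow to the right and rows downward; lengths in m; the calibration is good to about 2 mm. A picture is of the moment at which its call begins. calibration takes no time and is no camera call.
- bot.close_job(): hands the job in; it is judged then, once.
The state is a dict: "time": time; "q": joint angles; "qvel": joint speeds; "effort": joint torques, N m; "position": TCP position; "orientation": TCP orientation; "wrist_force": force on the tool from outside, world axes, zero at the start; "torque": the same for the moment, N m; "finger_gap": finger opening in m; "gripper_force": force on a finger pad.
Only numpy, scipy, OpenCV 4.12 (cv2) and the standard library are available. Lean on these libraries where they do the work, as an engineer would, in place of code of your own. Each camera call takes 0.05 s, during which the arm holds its last target. There are 200 camera calls.

TASK

Finish packing the plywood tray: take the three domed glass paperweights still standing on the table one by one and lower each into an empty pocket of its own, so that it stands upright with its flat foot down on the pocket floor. They are glass: do not drop them from a height or knock them over. Leave the paperweights that are already packed, the clear cup and the amber jar where they are.

Things in the scene. Friction and masses are not known exactly. Their poses are not given: they have to be found in the camera images.
- loose0: domed glass paperweight, speckled dark blue, a round cylinder 56 mm in diameter up to 66 mm above its flat foot, then a dome to 88 mm; about 0.3 to 0.6 kg. Origin: centre of the flat foot, z up along its axis. Stands upright on the table, one of the three still to be packed.
- loose1: domed glass paperweight, speckled dark blue, a round cylinder 56 mm in diameter up to 66 mm above its flat foot, then a dome to 88 mm; about 0.3 to 0.6 kg. Origin: centre of the flat foot, z up along its axis. Stands upright on the table, one of the three still to be packed.
- loose2: domed glass paperweight, speckled dark blue, a round cylinder 56 mm in diameter up to 66 mm above its flat foot, then a dome to 88 mm; about 0.3 to 0.6 kg. Origin: centre of the flat foot, z up along its axis. Stands upright on the table, one of the three still to be packed.
- packed0: domed glass paperweight, speckled dark blue, a round cylinder 56 mm in diameter up to 66 mm above its flat foot, then a dome to 88 mm; about 0.3 to 0.6 kg. Origin: centre of the flat foot, z up along its axis. Already packed: stands upright in one of the six pockets of the tray (which one varies); all but 32 mm of it stands out above the tray top.
- packed1: domed glass paperweight, speckled dark blue, a round cylinder 56 mm in diameter up to 66 mm above its flat foot, then a dome to 88 mm; about 0.3 to 0.6 kg. Origin: centre of the flat foot, z up along its axis. Already packed: stands upright in one of the six pockets of the tray (which one varies); all but 32 mm of it stands out above the tray top.
- packed2: domed glass paperweight, speckled dark blue, a round cylinder 56 mm in diameter up to 66 mm above its flat foot, then a dome to 88 mm; about 0.3 to 0.6 kg. Origin: centre of the flat foot, z up along its axis. Already packed: stands upright in one of the six pockets of the tray (which one varies); all but 32 mm of it stands out above the tray top.
- tray: plywood packing tray, a block 205 (x) x 300 (y) x 44 (z) mm fixed to the table, with six round pockets in two rows of three, 95 mm apart both ways. Origin: centre of its underside, on the table.
- pocket0 (a point): centre of the floor of a round tray pocket: 66 mm in diameter with a 3 mm chamfer at the mouth, 32 mm deep, floor 12 mm above the table; z up, the mouth is 32 mm above this point. Three of the six pockets hold a packed paperweight, the other three are empty.
- pocket1 (a point): centre of the floor of a round tray pocket: 66 mm in diameter with a 3 mm chamfer at the mouth, 32 mm deep, floor 12 mm above the table; z up, the mouth is 32 mm above this point. Three of the six pockets hold a packed paperweight, the other three are empty.
- pocket2 (a point): centre of the floor of a round tray pocket: 66 mm in diameter with a 3 mm chamfer at the mouth, 32 mm deep, floor 12 mm above the table; z up, the mouth is 32 mm above this point. Three of the six pockets hold a packed paperweight, the other three are empty.
- pocket3 (a point): centre of the floor of a round tray pocket: 66 mm in diameter with a 3 mm chamfer at the mouth, 32 mm deep, floor 12 mm above the table; z up, the mouth is 32 mm above this point. Three of the six pockets hold a packed paperweight, the other three are empty.
- pocket4 (a point): centre of the floor of a round tray pocket: 66 mm in diameter with a 3 mm chamfer at the mouth, 32 mm deep, floor 12 mm above the table; z up, the mouth is 32 mm above this point. Three of the six pockets hold a packed paperweight, the other three are empty.
- pocket5 (a point): centre of the floor of a round tray pocket: 66 mm in diameter with a 3 mm chamfer at the mouth, 32 mm deep, floor 12 mm above the table; z up, the mouth is 32 mm above this point. Three of the six pockets hold a packed paperweight, the other three are empty.
- tumbler: bystander: clear plastic cup, rim diameter 76, height 115 mm; origin at the centre of its underside
- jar: bystander: amber glass jar with steel lid, diameter 60, height 85 mm; origin at the centre of its underside
There are look-alikes about, which are no part of the job. What is shaped like the loose2 but pink is not meant.

How it is judged:
At the end, for the whole second after the job is handed in: Each loose paperweight stands in a pocket of its own: foot centre within 10 mm of the pocket's centre and less than 6 mm above its floor, tilted less than 0.12 rad, at rest (below 0.02 m/s). The packed ones stand where they were (within 15 mm, tilt below 0.12 rad) (((horizontal distance between loose0 and pocket0 below 0.01 m and z of loose0 in the frame of pocket0 below 0.006 m) or (horizontal distance between loose0 and pocket1 below 0.01 m and z of loose0 in the frame of pocket1 below 0.006 m) or (horizontal distance between loose0 and pocket2 below 0.01 m and z of loose0 in the frame of pocket2 below 0.006 m) or (horizontal distance between loose0 and pocket3 below 0.01 m and z of loose0 in the frame of pocket3 below 0.006 m) or (horizontal distance between loose0 and pocket4 below 0.01 m and z of loose0 in the frame of pocket4 below 0.006 m) or (horizontal distance between loose0 and pocket5 below 0.01 m and z of loose0 in the frame of pocket5 below 0.006 m)) and angle between each of loose0, loose1, loose2, packed0, packed1, packed2's own z axis and vertical below 0.12 rad and linear speed of each of loose0, loose1, loose2 below 0.02 m/s and ((horizontal distance between loose1 and pocket0 below 0.01 m and z of loose1 in the frame of pocket0 below 0.006 m) or (horizontal distance between loose1 and pocket1 below 0.01 m and z of loose1 in the frame of pocket1 below 0.006 m) or (horizontal distance between loose1 and pocket2 below 0.01 m and z of loose1 in the frame of pocket2 below 0.006 m) or (horizontal distance between loose1 and pocket3 below 0.01 m and z of loose1 in the frame of pocket3 below 0.006 m) or (horizontal distance between loose1 and pocket4 below 0.01 m and z of loose1 in the frame of pocket4 below 0.006 m) or (horizontal distance between loose1 and pocket5 below 0.01 m and z of loose1 in the frame of pocket5 below 0.006 m)) and ((horizontal distance between loose2 and pocket0 below 0.01 m and z of loose2 in the frame of pocket0 below 0.006 m) or (horizontal distance between loose2 and pocket1 below 0.01 m and z of loose2 in the frame of pocket1 below 0.006 m) or (horizontal distance between loose2 and pocket2 below 0.01 m and z of loose2 in the frame of pocket2 below 0.006 m) or (horizontal distance between loose2 and pocket3 below 0.01 m and z of loose2 in the frame of pocket3 below 0.006 m) or (horizontal distance between loose2 and pocket4 below 0.01 m and z of loose2 in the frame of pocket4 below 0.006 m) or (horizontal distance between loose2 and pocket5 below 0.01 m and z of loose2 in the frame of pocket5 below 0.006 m)) and distance of each of packed0, packed1, packed2 from where it was at the start of the episode below 0.015 m); the robot touches nothing.
It fails at once if a paperweight is dropped or knocked over: it moves faster than 0.6 m/s (a fall of about 18 mm) without being held ((linear speed of loose0 above 0.6 m/s and contact force between loose0 and the fingers below 0.05 N) or (linear speed of loose1 above 0.6 m/s and contact force between loose1 and the fingers below 0.05 N) or (linear speed of loose2 above 0.6 m/s and contact force between loose2 and the fingers below 0.05 N)).
It fails at once if a paperweight that was already packed is taken out or displaced by more than 20 mm (distance of any of packed0, packed1, packed2 from where it was at the start of the episode above 0.02 m).
It fails at once if the cup or the jar is pushed by more than 40 mm (distance of any of tumbler, jar from where it was at the start of the episode above 0.04 m).
It also fails if it takes over 72 s, if anything falls off the work surface, if the arm or the gripper's body presses on something with over 40 N, if the wrist force passes 120 N, or if a joint passes its speed limit or range.

## Working session

There is one attempt and no reset: what is moved stays moved. The work goes in short steps, Python scripts to look and compute and a tool call to move; the robot and the scene stay as the last step left them, time stands still between calls to the robot, and variables do not carry over. Pictures are saved under pics/ and viewed, at most 10 in all, crops included, and the job is handed in when it is done.

Besides the shell and the picture viewer there is one more tool, called after "Emit:" in YAML: its name, and indented under it one key for each argument. drive_tool: Moves the arm, as the interface text tells. Its arguments: {"type":"object","properties":{"increments":{"type":"array"},"jaw":{"type":"number"},"newtons":{"type":"number"}},"required":["increments"]}

```bash
mkdir -p pics; cat > h.py <<'E'
import numpy as np, cv2
from plant import sensors, capture, calibration, bot
def K(n):
    c=calibration(n); f=240/np.tan(np.radians(c["fovy"])/2); return c,f
def cloud(n,depth):
    c,f=K(n); v,u=np.mgrid[0:480,0:640]; a=(u-c["cx"])/f; b=(v-c["cy"])/f
    x,y=a.copy(),b.copy()
    for _ in range(15):
        s=1+c["k1"]*(x*x+y*y); x,y=a/s,b/s
    P=np.stack([x*depth,y*depth,depth,np.ones_like(depth)],-1)
    W=P@np.linalg.inv(np.array(c["camera_from_world"])).T
    return W[...,:3]
def ray(n,u,v,z):
    c,f=K(n); a=(u-c["cx"])/f; b=(v-c["cy"])/f; x,y=a,b
    for _ in range(15):
        s=1+c["k1"]*(x*x+y*y); x,y=a/s,b/s
    T=np.linalg.inv(np.array(c["camera_from_world"])); d=T[:3,:3]@[x,y,1]; o=T[:3,3]
    return o+d*(z-o[2])/d[2]
E
python3 - <<'E'
from h import *
for n in("scene","top"):
    p,d=capture(n); cv2.imwrite(f"pics/{n}0.png",p); np.savez(f"{n}0.npz",p=p,d=d)
    c=calibration(n); print(n,c["fovy"],c["k1"],np.linalg.inv(c["camera_from_world"])[:3].round(3).tolist())
print(sensors.read_state())
E
```

```text
scene 56.40922913973803 -0.006634420837460033 [[-0.64, 0.524, -0.562, 1.09], [0.768, 0.454, -0.452, 0.415], [0.018, -0.721, -0.693, 0.718]]
top 51.620724773201204 -0.12893947553923346 [[-0.02, -0.988, 0.151, 0.433], [-1.0, 0.017, -0.023, 0.005], [0.02, -0.151, -0.988, 0.921]]
{'time': 0.1, 'q': array([ 1.14148149,  0.615838  , -0.01263061,  1.42478762,  0.0080617 ,
        1.10339802, -0.04038874]), 'qvel': array([ 0.00170889, -0.00205369, -0.00023493, -0.00435223, -0.00174163,
       -0.0007848 , -0.00023442]), 'effort': array([ 1.38356190e-03, -4.70382822e+01,  2.60169413e-01, -1.71570808e+01,
        1.00555649e-02,  5.89466814e-03, -1.12752069e-06]), 'position': array([ 0.25457791, -0.59736552,  0.25522758]), 'orientation': array([ 9.79778168e-01,  2.00083290e-01, -2.32780254e-04, -1.16817644e-03]), 'wrist_force': array([ 0.11228034,  0.01072968, -0.6644357 ]), 'torque': array([ 0.0149932 , -0.04080703,  0.01725123]), 'gripper_force': 0.0, 'finger_gap': 0.0854249217240303}
```

View pics/top0.png

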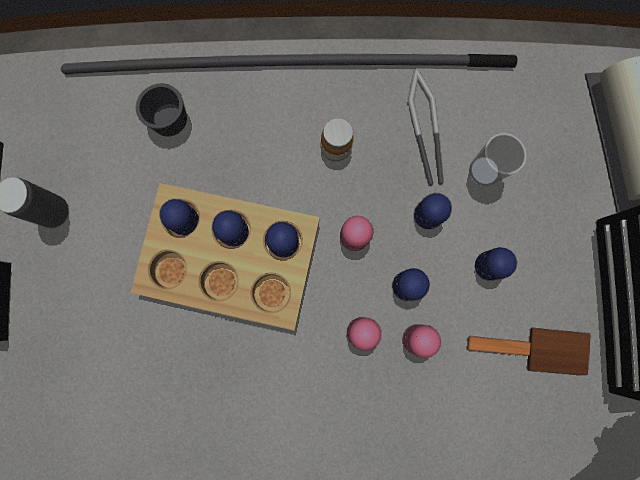

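View pics/scene0.png

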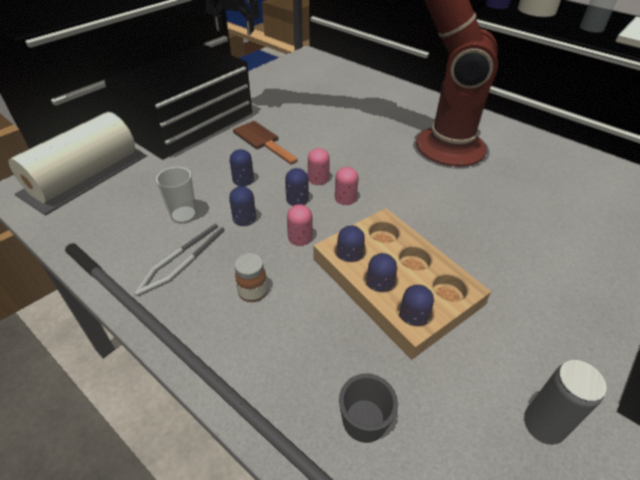

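Top picture: the blue domes still standing on the table are at (433,211), (497,264) and (411,284). The pink look-alikes at (357,233), (365,334) and (422,341) are the wrong colour, so not meant. The tray's lower row holds the empty pockets, at (170,270), (220,282) and (272,293). The jar is at (338,138) and the cup at (500,158). Next I measure and confirm in a crop.

```bash
cat >> h.py <<'E'
from scipy.optimize import least_squares
def dome(n,p,d,u,v,r=22,base=0.0):
    W=cloud(n,d); hsv=cv2.cvtColor(p,cv2.COLOR_BGR2HSV)
    m=np.zeros((480,640),bool); m[max(0,v-r):v+r,max(0,u-r):u+r]=True
    m&=(hsv[...,0]>100)&(hsv[...,0]<135)&(hsv[...,1]>90)&(d>0)
    P=W[m]; Q=P[P[:,2]>base+.069]
    f=lambda c:np.linalg.norm(Q-c,axis=1)-.0288
    s=least_squares(f,np.r_[np.median(Q[:,:2],0),base+.059],loss="soft_l1",f_scale=.002)
    return s.x,len(Q),P[:,2].max(),np.abs(s.fun).mean()
E
python3 - <<'E'
from h import *
z=np.load("top0.npz");p,d=z["p"],z["d"]; W=cloud("top",d)
print("table z",np.median(W[420:460,200:400,2]))
for u,v,b in((433,211,0),(497,264,0),(411,284,0),(178,216,.012),(230,228,.012),(282,239,.012)): 
    x,n,mz,e=dome("top",p,d,u,v,base=b); print((u,v),x.round(4),n,round(mz,3),round(e,4))
m=(abs(W[...,2]-.044)<.006); m[:, :100]=0;m[:,330:]=0;m[:170]=0;m[340:]=0
m=cv2.morphologyEx(m.astype(np.uint8),cv2.MORPH_OPEN,np.ones((3,3)))>0
Q=W[m][:,:2].astype(np.float32); r=cv2.minAreaRect(Q*1000);print("tray",r,np.median(W[m][:,2]))
for u,v in((338,138),(500,158)):
    Q=W[v-25:v+25,u-35:u+35].reshape(-1,3);Q=Q[Q[:,2]>.03];print(Q.mean(0) if len(Q) else None,len(Q),Q.max(0),Q.min(0))
for n in(((357,233),(365,325),(422,335))):pass
for u,v in((357,233),(365,334),(422,341)):
    Q=W[v-20:v+20,u-20:u+20].reshape(-1,3);Q=Q[Q[:,2]>.06];print("pink",Q.mean(0).round(3))
# empty pockets: floor-level colour
for u,v in((170,270),(220,282),(272,293)): print("pocket", ray("top",u,v,.012)[:2].round(4), W[v,u].round(4))
c=p[190:310,380:540];cv2.imwrite("pics/crop0.png",cv2.resize(c,None,fx=4.5,fy=4.5,interpolation=cv2.INTER_CUBIC))
E
```

```text
table z 0.00037976372802228653
(433, 211) [ 0.6045 -0.219   0.0615] 686 0.092 0.0011
(497, 264) [ 0.5043 -0.3313  0.0612] 702 0.092 0.001
(411, 284) [ 0.4703 -0.1725  0.0612] 729 0.091 0.001
(178, 216) [0.5986 0.239  0.0728] 703 0.104 0.001
(230, 228) [0.5765 0.1464 0.0728] 720 0.103 0.0009
(282, 239) [0.5546 0.054  0.0732] 763 0.104 0.001
tray ((530.63623046875, 157.76734924316406), (301.21563720703125, 206.94869995117188), 76.51239013671875) 0.04416017791927984
[ 0.72992185 -0.04579465  0.08379747] 1040 [0.76690095 0.0046731  0.92128607] [ 0.43268734 -0.07800729  0.03014659]
[ 0.68919934 -0.33599613  0.08960378] 1768 [0.72711905 0.0046731  0.92128607] [ 0.43268734 -0.37475899  0.03017388]
pink [ 0.562 -0.076  0.084]
pink [ 0.389 -0.084  0.088]
pink [ 0.374 -0.183  0.087]
pocket [0.5065 0.2643] [0.5065 0.2642 0.0123]
pocket [0.4832 0.171 ] [0.4831 0.1708 0.013 ]
pocket [0.4617 0.0757] [0.4616 0.0755 0.0147]
```

View pics/crop0.png

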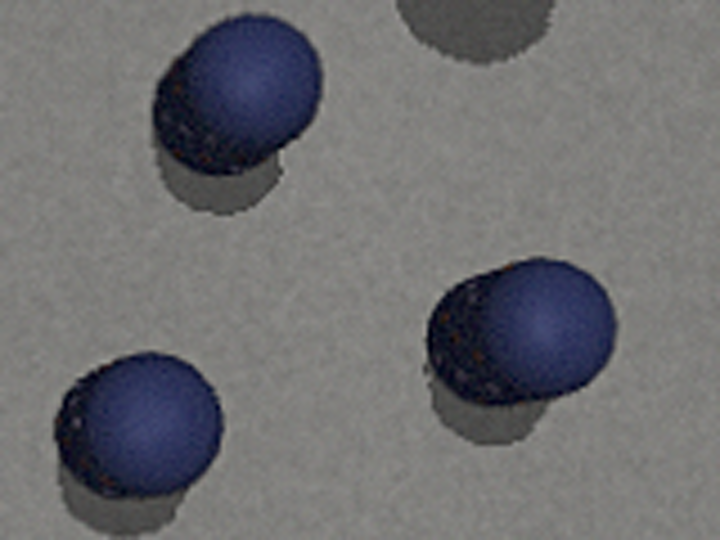

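The crop confirms three speckled dark blue domes, with no pink among them. Before the first move I check the heights along the approach, since there is a dark box at the right edge.

```bash
python3 - <<'E'
from h import *
for n in("top","scene"):
    d=np.load(n+"0.npz")["d"];W=cloud(n,d)[d>0]
    for y0 in np.arange(-.75,-.2,.1):
        print(n,round(y0,2),[round(float(q[:,2].max()),2) if len(q:=W[(abs(W[:,1]-y0)<.05)&(abs(W[:,0]-x0)<.05)&(W[:,2]<.6)])>3 else None for x0 in np.arange(.1,.8,.1)])
E
```

```text
top -0.75 [None, None, None, None, None, None, None]
top -0.65 [0.01, 0.01, None, None, None, 0.08, 0.1]
top -0.55 [0.01, 0.01, 0.12, 0.13, 0.15, 0.16, 0.07]
top -0.45 [0.01, 0.01, 0.02, 0.02, 0.01, 0.01, 0.01]
top -0.35 [0.01, 0.01, 0.02, 0.02, 0.09, 0.01, 0.12]
top -0.25 [0.01, 0.01, 0.02, 0.09, 0.01, 0.09, 0.12]
scene -0.75 [0.0, None, 0.17, 0.17, 0.17, 0.17, None]
scene -0.65 [0.0, 0.0, 0.33, 0.17, 0.17, 0.17, 0.12]
scene -0.55 [0.01, 0.34, 0.34, 0.17, 0.17, 0.17, 0.01]
scene -0.45 [0.01, 0.01, 0.02, 0.02, 0.01, 0.01, 0.01]
scene -0.35 [0.01, 0.01, 0.02, 0.02, 0.09, 0.01, 0.12]
scene -0.25 [0.01, 0.01, 0.01, 0.09, 0.01, 0.09, 0.12]
```

Emit:
drive_tool:
  increments:
    - {"travel": [2.5, 2.65, 0], "roll": 0}
    - {"travel": [2.5, 2.65, 0], "roll": 0}
    - {"travel": [2.5, 2.65, 0], "roll": 0}
    - {"travel": [2.5, 2.65, 0], "roll": 0}
    - {"travel": [2.5, 2.65, 0], "roll": 0}
    - {"travel": [2.5, 2.65, 0], "roll": 0}
    - {"travel": [2.5, 2.65, 0], "roll": 0}
    - {"travel": [2.5, 2.65, 0], "roll": 0}
    - {"travel": [2.5, 2.65, -3], "roll": 0}
    - {"travel": [2.5, 2.65, -5], "roll": 0}
  jaw: 8.54
  newtons: 40

```text
time: 1.1
position: [0.5031, -0.3367, 0.1872]
orientation: [0.98, 0.201, 0.003, 0.002]
wrist_force: [0.8, -0.2, -0.2]
finger_gap: 0.0857
gripper_force: 0.0
```

Emit:
drive_tool:
  increments:
    - {"travel": [0, 0.1, -3], "roll": 0}
    - {"travel": [0, 0, 0], "roll": 0}
    - {"travel": [0, 0, 0], "roll": 0}
    - {"travel": [0, 0, 0], "roll": 0}

```text
time: 1.5
position: [0.5002, -0.3391, 0.1578]
orientation: [0.98, 0.199, 0.001, 0.002]
wrist_force: [-0.4, -0.5, -0.3]
finger_gap: 0.0854
gripper_force: 0.0
```

```bash
python3 - <<'E'
from h import *
p,d=capture("scene");c=p[90:270,170:410];cv2.imwrite("pics/s1.png",cv2.resize(c,None,fx=3,fy=3))
print(sensors.read_state()["position"])
E
```

```text
[ 0.50034904 -0.33898585  0.15803136]
```

View pics/s1.png

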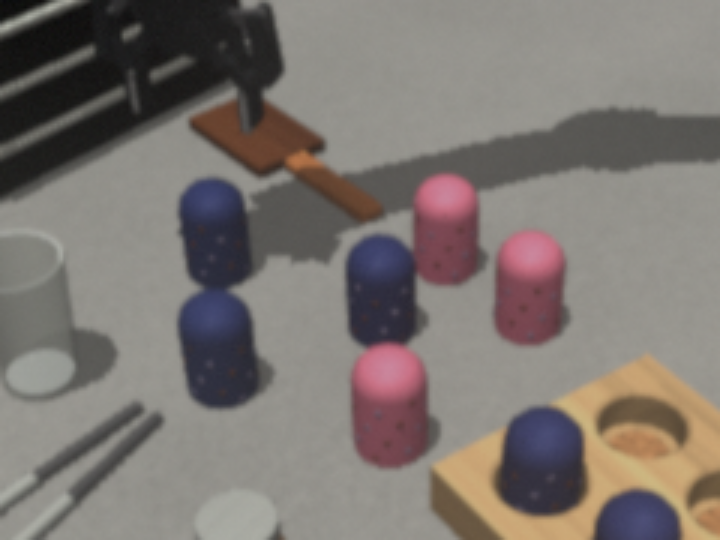

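The gripper hangs open above and behind the far blue dome (crop pixel 213,230). It fell a little short, so I correct and descend.

Emit:
drive_tool:
  increments:
    - {"travel": [0.4, 0.77, 0], "roll": 0}
    - {"travel": [0, 0, -2], "roll": 0}
    - {"travel": [0, 0, -2], "roll": 0}
    - {"travel": [0, 0, 0], "roll": 0}
    - {"travel": [0, 0, 0], "roll": 0}

```text
time: 2.05
position: [0.5045, -0.3293, 0.1167]
orientation: [0.98, 0.2, 0.0, 0.0]
wrist_force: [0.8, 0.5, 0.1]
finger_gap: 0.0855
gripper_force: 0.0
```

Emit:
drive_tool:
  increments:
    - {"travel": [0, -0.2, -2], "roll": 0}
    - {"travel": [0, 0, -2], "roll": 0}
    - {"travel": [0, 0, -1.9], "roll": 0}
    - {"travel": [0, 0, 0], "roll": 0}
    - {"travel": [0, 0, 0], "roll": 0}

```text
time: 2.55
position: [0.5048, -0.3318, 0.0582]
orientation: [0.98, 0.2, 0.001, 0.001]
wrist_force: [-0.4, -0.4, 0.6]
finger_gap: 0.0854
gripper_force: 0.0
```

Emit:
drive_tool:
  increments:
    - {"travel": [0, 0, 0], "roll": 0}
    - {"travel": [0, 0, 0], "roll": 0}
    - {"travel": [0, 0, 0], "roll": 0}
    - {"travel": [0, 0, 0], "roll": 0}
    - {"travel": [0, 0, 0], "roll": 0}
    - {"travel": [0, 0, 0], "roll": 0}
    - {"travel": [0, 0, 0], "roll": 0}
    - {"travel": [0, 0, 0], "roll": 0}
  jaw: 4
  newtons: 45

```text
time: 3.35
position: [0.5047, -0.3315, 0.0585]
orientation: [0.98, 0.2, 0.001, 0.001]
wrist_force: [-1.2, 0.4, 5.9]
finger_gap: 0.0548
gripper_force: 49.1
```

Emit:
drive_tool:
  increments:
    - {"travel": [0, 0, 1], "roll": 0}
    - {"travel": [0, 0, 2], "roll": 0}
    - {"travel": [0, 0, 3], "roll": 0}
    - {"travel": [0, 0, 3], "roll": 0}
    - {"travel": [0, 0, 3], "roll": 0}
    - {"travel": [0, 0, 1], "roll": 0}
    - {"travel": [0, 0, 0], "roll": 0}
    - {"travel": [0, 0, 0], "roll": 0}

```text
time: 4.15
position: [0.5028, -0.3306, 0.1852]
orientation: [0.98, 0.2, -0.001, -0.001]
wrist_force: [-0.9, 0.4, -5.0]
finger_gap: 0.055
gripper_force: 49.0
```

```bash
python3 - <<'E'
from h import *
p,d=capture("scene");c=p[40:220,150:390];cv2.imwrite("pics/s2.png",cv2.resize(c,None,fx=3,fy=3))
E
```

```text
(no output)
```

View pics/s2.png

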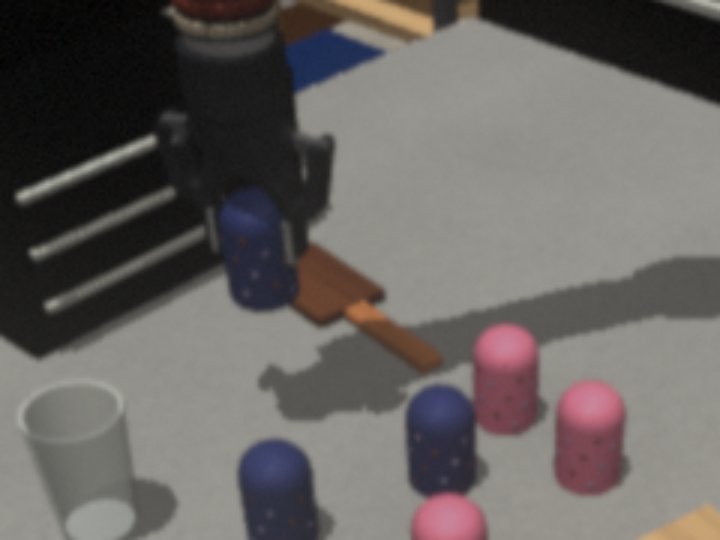

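The paperweight is held upright, with its foot visible at crop pixel (265,300). Now I carry it towards the far empty pocket.

Emit:
drive_tool:
  increments:
    - {"travel": [0, 1.5, 0], "roll": 0}
    - {"travel": [0, 3, 0], "roll": 0}
    - {"travel": [0, 3, 0], "roll": 0}
    - {"travel": [0, 3, 0], "roll": 0}
    - {"travel": [0, 3, 0], "roll": 0}
    - {"travel": [0, 3, 0], "roll": 0}
    - {"travel": [0, 3, 0], "roll": 0}
    - {"travel": [0, 3, 0], "roll": 0}
    - {"travel": [0, 3, 0], "roll": 0}
    - {"travel": [0, 3, 0], "roll": 0}

```text
time: 5.2
position: [0.5028, -0.0437, 0.186]
orientation: [0.98, 0.201, -0.001, -0.001]
wrist_force: [-0.1, 1.4, -4.7]
finger_gap: 0.0545
gripper_force: 49.0
```

Emit:
drive_tool:
  increments:
    - {"travel": [0.1, 3, 0], "roll": 0}
    - {"travel": [0.1, 3, 0], "roll": 0}
    - {"travel": [0.1, 3, 0], "roll": 0}
    - {"travel": [0, 3, 0], "roll": 0}
    - {"travel": [0, 3, 0], "roll": 0}
    - {"travel": [0, 3, 0], "roll": 0}
    - {"travel": [0, 3, 0], "roll": 0}
    - {"travel": [0, 3, 0], "roll": 0}
    - {"travel": [0, 3, 0], "roll": 0}
    - {"travel": [0, 1.5, 0], "roll": 0}

```text
time: 6.2
position: [0.5047, 0.2434, 0.1859]
orientation: [0.979, 0.203, -0.001, -0.001]
wrist_force: [-0.2, 1.1, -4.4]
finger_gap: 0.0542
gripper_force: 49.0
```

Emit:
drive_tool:
  increments:
    - {"travel": [0, 0, 0], "roll": 0}
    - {"travel": [0, 0, 0], "roll": 0}
    - {"travel": [0, 0, 0], "roll": 0}

```text
time: 6.5
position: [0.5071, 0.2361, 0.1865]
orientation: [0.98, 0.199, -0.001, 0.001]
wrist_force: [-0.6, -1.0, -5.0]
finger_gap: 0.0544
gripper_force: 49.0
```

Emit:
drive_tool:
  increments:
    - {"travel": [0, 2.5, 0], "roll": 0}
    - {"travel": [0, 0, -2], "roll": 0}
    - {"travel": [0, 0, -3], "roll": 0}
    - {"travel": [0, 0, -1.5], "roll": 0}
    - {"travel": [0, 0, 0], "roll": 0}
    - {"travel": [0, 0, 0], "roll": 0}
    - {"travel": [0, 0, 0], "roll": 0}

```text
time: 7.2
position: [0.5082, 0.2634, 0.1232]
orientation: [0.98, 0.199, 0.001, -0.0]
wrist_force: [0.6, 0.2, -4.5]
finger_gap: 0.0542
gripper_force: 49.2
```

```bash
python3 - <<'E'
from h import *
print(sensors.read_state()["position"])
p,d=capture("scene");c=p[130:370,300:620];cv2.imwrite("pics/s3.png",cv2.resize(c,None,fx=2.5,fy=2.5))
E
```

```text
[0.50822037 0.26344586 0.1232423 ]
```

View pics/s3.png

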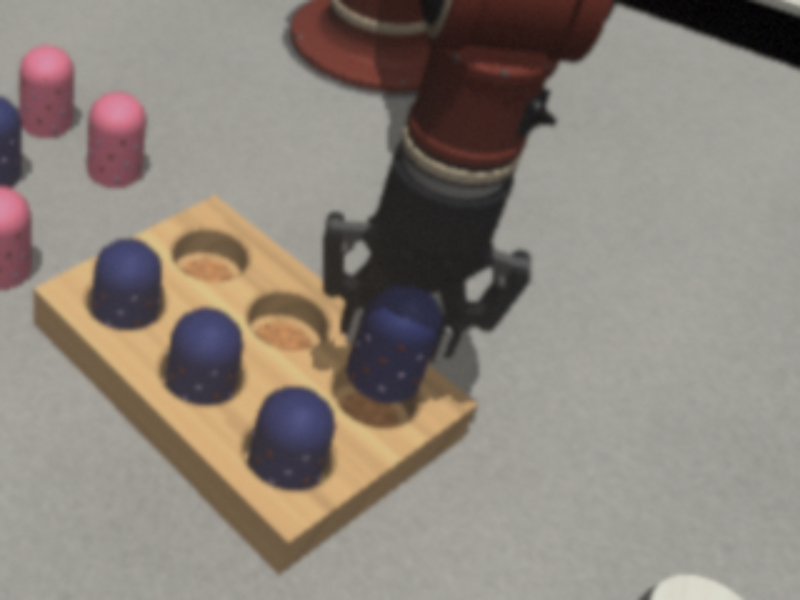

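The held dome hangs centred over its pocket (crop 378,400). I trim 2 mm and lower it.

Emit:
drive_tool:
  increments:
    - {"travel": [-0.2, -0.25, 0], "roll": 0}
    - {"travel": [0, 0, -1], "roll": 0}
    - {"travel": [0, 0, -1], "roll": 0}
    - {"travel": [0, 0, -1], "roll": 0}
    - {"travel": [0, 0, -1], "roll": 0}
    - {"travel": [0, 0, -0.5], "roll": 0}
    - {"travel": [0, 0, 0], "roll": 0}
    - {"travel": [0, 0, 0], "roll": 0}
    - {"travel": [0, 0, 0], "roll": 0}

```text
time: 8.15
position: [0.5054, 0.2614, 0.0773]
orientation: [0.98, 0.2, 0.001, -0.0]
wrist_force: [-0.2, 0.9, -3.9]
finger_gap: 0.055
gripper_force: 49.1
```

Emit:
drive_tool:
  increments:
    - {"travel": [0, 0, -0.3], "roll": 0}
    - {"travel": [0, 0, -0.2], "roll": 0}
    - {"travel": [0, 0, 0], "roll": 0}
    - {"travel": [0, 0, 0], "roll": 0}

```text
time: 8.55
position: [0.505, 0.2611, 0.0719]
orientation: [0.98, 0.2, -0.0, -0.0]
wrist_force: [0.0, -0.5, -4.6]
finger_gap: 0.0548
gripper_force: 49.2
```

Emit:
drive_tool:
  increments:
    - {"travel": [0, 0, -0.2], "roll": 0}
    - {"travel": [0, 0, 0], "roll": 0}
    - {"travel": [0, 0, 0], "roll": 0}

```text
time: 8.85
position: [0.5053, 0.2613, 0.0705]
orientation: [0.98, 0.2, 0.0, -0.0]
wrist_force: [-1.4, -0.0, 2.6]
finger_gap: 0.0548
gripper_force: 49.7
```

The foot has touched the pocket floor: the wrist force went from -4.6 N to +2.6 N. Release and go up.

Emit:
drive_tool:
  increments:
    - {"travel": [0, 0, 0], "roll": 0}
    - {"travel": [0, 0, 0], "roll": 0}
    - {"travel": [0, 0, 0], "roll": 0}
    - {"travel": [0, 0, 0], "roll": 0}
    - {"travel": [0, 0, 1], "roll": 0}
    - {"travel": [0, 0, 2], "roll": 0}
    - {"travel": [0, 0, 3], "roll": 0}
    - {"travel": [0, 0, 3], "roll": 0}
    - {"travel": [0, 0, 3], "roll": 0}
    - {"travel": [0, 0, 0], "roll": 0}
  jaw: 7.6

```text
time: 9.85
position: [0.5076, 0.2626, 0.1951]
orientation: [0.98, 0.2, 0.005, -0.002]
wrist_force: [-0.3, 0.5, 0.3]
finger_gap: 0.0759
gripper_force: 0.0
```

Emit:
drive_tool:
  increments:
    - {"travel": [-0.2, -2, 0], "roll": 0}
    - {"travel": [-0.2, -3, 0], "roll": 0}
    - {"travel": [-0.2, -3, 0], "roll": 0}
    - {"travel": [-0.2, -3, 0], "roll": 0}
    - {"travel": [-0.2, -3, 0], "roll": 0}
    - {"travel": [-0.3, -3, 0], "roll": 0}
    - {"travel": [-0.3, -3, 0], "roll": 0}
    - {"travel": [-0.3, -3, 0], "roll": 0}
    - {"travel": [-0.3, -3, 0], "roll": 0}
    - {"travel": [-0.3, -3, 0], "roll": 0}
  jaw: 8.54

```text
time: 10.85
position: [0.4795, -0.03, 0.1898]
orientation: [0.98, 0.2, -0.0, -0.0]
wrist_force: [0.8, 0.2, 0.2]
finger_gap: 0.0856
gripper_force: 0.0
```

Emit:
drive_tool:
  increments:
    - {"travel": [-0.3, -3, 0], "roll": 0}
    - {"travel": [-0.3, -3, 0], "roll": 0}
    - {"travel": [-0.3, -3, 0], "roll": 0}
    - {"travel": [-0.3, -3, -1], "roll": 0}
    - {"travel": [0, -2.4, -3], "roll": 0}
    - {"travel": [0, 0, -2], "roll": 0}
    - {"travel": [0, 0, 0], "roll": 0}
    - {"travel": [0, 0, 0], "roll": 0}
    - {"travel": [0, 0, 0], "roll": 0}

```text
time: 11.75
position: [0.4688, -0.1722, 0.1309]
orientation: [0.98, 0.201, 0.001, 0.0]
wrist_force: [-0.1, -0.5, 0.4]
finger_gap: 0.0855
gripper_force: 0.0
```

```bash
python3 - <<'E'
from h import *
p,d=capture("top");print(sensors.read_state()["position"])
for u,v,b in((433,211,0),(411,284,0),(172,265,.012),(178,216,.012)):
  try:
    x,n,mz,e=dome("top",p,d,u,v,base=b); print((u,v),x.round(4),n,round(mz,3),round(e,4))
  except Exception as e: print(u,v,e)
cv2.imwrite("pics/t4.png",p)
E
```

```text
[ 0.46892306 -0.17224326  0.13104809]
(433, 211) [ 0.6044 -0.2191  0.0616] 692 0.093 0.001
(411, 284) [ 0.4807 -0.1516  0.1105] 171 0.41 0.046
(172, 265) [0.5047 0.2594 0.0725] 701 0.103 0.001
(178, 216) [0.5984 0.2389 0.0729] 708 0.103 0.001
```

View pics/t4.png

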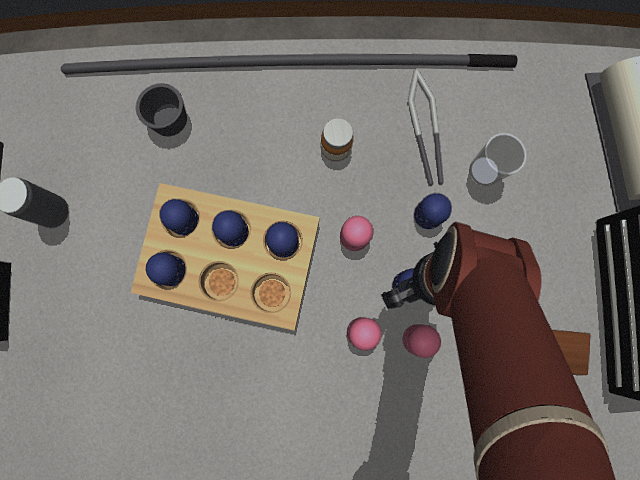

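The first paperweight is seated at (165,268): its sphere-centre height matches the packed ones and it lies within 2 mm of the pocket centre. The gripper is over the second loose one at (405,280), so I descend.

Emit:
drive_tool:
  increments:
    - {"travel": [0.1, 0, -1], "roll": 0}
    - {"travel": [0, 0, -2], "roll": 0}
    - {"travel": [0, 0, -2], "roll": 0}
    - {"travel": [0, 0, -2], "roll": 0}
    - {"travel": [0, 0, -0.3], "roll": 0}
    - {"travel": [0, 0, 0], "roll": 0}
    - {"travel": [0, 0, 0], "roll": 0}
    - {"travel": [0, 0, 0], "roll": 0}

```text
time: 12.6
position: [0.4697, -0.173, 0.0579]
orientation: [0.98, 0.2, 0.001, 0.001]
wrist_force: [0.6, 1.2, -0.8]
finger_gap: 0.0856
gripper_force: 0.0
```

Emit:
drive_tool:
  increments:
    - {"travel": [0, 0, 0], "roll": 0}
    - {"travel": [0, 0, 0], "roll": 0}
    - {"travel": [0, 0, 0], "roll": 0}
    - {"travel": [0, 0, 0], "roll": 0}
    - {"travel": [0, 0, 0], "roll": 0}
    - {"travel": [0, 0, 0], "roll": 0}
    - {"travel": [0, 0, 0], "roll": 0}
    - {"travel": [0, 0, 0], "roll": 0}
  jaw: 4

```text
time: 13.4
position: [0.4692, -0.1728, 0.0576]
orientation: [0.98, 0.2, 0.0, 0.0]
wrist_force: [-1.2, 1.5, 5.8]
finger_gap: 0.0548
gripper_force: 47.7
```

Emit:
drive_tool:
  increments:
    - {"travel": [0, 0, 1], "roll": 0}
    - {"travel": [0, 0, 2], "roll": 0}
    - {"travel": [0, 0, 3], "roll": 0}
    - {"travel": [0, 0, 3], "roll": 0}
    - {"travel": [0, 0, 3], "roll": 0}
    - {"travel": [0, 0, 1], "roll": 0}
    - {"travel": [0, 0, 0], "roll": 0}
    - {"travel": [0, 0, 0], "roll": 0}

```text
time: 14.2
position: [0.4678, -0.1724, 0.1856]
orientation: [0.98, 0.2, -0.001, -0.001]
wrist_force: [-1.0, 0.7, -4.9]
finger_gap: 0.0547
gripper_force: 49.4
```

Emit:
drive_tool:
  increments:
    - {"travel": [0.1, 1.5, 0], "roll": 0}
    - {"travel": [0.1, 3, 0], "roll": 0}
    - {"travel": [0.1, 3, 0], "roll": 0}
    - {"travel": [0.2, 3, 0], "roll": 0}
    - {"travel": [0.2, 3, 0], "roll": 0}
    - {"travel": [0.2, 3, 0], "roll": 0}
    - {"travel": [0.2, 3, 0], "roll": 0}
    - {"travel": [0.1, 3, 0], "roll": 0}
    - {"travel": [0.1, 3, 0], "roll": 0}
    - {"travel": [0.1, 3, 0], "roll": 0}

```text
time: 15.2
position: [0.4814, 0.1146, 0.1853]
orientation: [0.98, 0.201, -0.002, -0.0]
wrist_force: [0.7, -0.1, -4.8]
finger_gap: 0.0547
gripper_force: 49.3
```

Emit:
drive_tool:
  increments:
    - {"travel": [0.1, 3, 0], "roll": 0}
    - {"travel": [0, 2, 0], "roll": 0}
    - {"travel": [0, 0.5, 0], "roll": 0}
    - {"travel": [0, 0, -1], "roll": 0}
    - {"travel": [0, 0, 0], "roll": 0}
    - {"travel": [0, 0, 0], "roll": 0}
    - {"travel": [0, 0, 0], "roll": 0}

```text
time: 15.9
position: [0.4842, 0.1658, 0.1767]
orientation: [0.98, 0.199, -0.0, 0.0]
wrist_force: [-0.1, -0.6, -4.2]
finger_gap: 0.0549
gripper_force: 49.3
```

Emit:
drive_tool:
  increments:
    - {"travel": [-0.1, 0.3, -1], "roll": 0}
    - {"travel": [0, 0, -2], "roll": 0}
    - {"travel": [0, 0, -2.5], "roll": 0}
    - {"travel": [0, 0, 0], "roll": 0}
    - {"travel": [0, 0, 0], "roll": 0}
    - {"travel": [0, 0, 0], "roll": 0}

```text
time: 16.5
position: [0.4839, 0.1705, 0.1229]
orientation: [0.98, 0.2, 0.001, -0.0]
wrist_force: [0.3, 1.0, -4.7]
finger_gap: 0.0545
gripper_force: 50.2
```

Emit:
drive_tool:
  increments:
    - {"travel": [-0.05, -0.15, 0], "roll": 0}
    - {"travel": [0, 0, -1], "roll": 0}
    - {"travel": [0, 0, -1], "roll": 0}
    - {"travel": [0, 0, -1], "roll": 0}
    - {"travel": [0, 0, -1], "roll": 0}
    - {"travel": [0, 0, -0.5], "roll": 0}
    - {"travel": [0, 0, -0.3], "roll": 0}
    - {"travel": [0, 0, 0], "roll": 0}
    - {"travel": [0, 0, 0], "roll": 0}
    - {"travel": [0, 0, 0], "roll": 0}

```text
time: 17.5
position: [0.4828, 0.1688, 0.0743]
orientation: [0.98, 0.2, 0.0, -0.0]
wrist_force: [0.1, 0.2, -5.1]
finger_gap: 0.0544
gripper_force: 50.2
```

Emit:
drive_tool:
  increments:
    - {"travel": [0, 0, -0.2], "roll": 0}
    - {"travel": [0, 0, -0.2], "roll": 0}
    - {"travel": [0, 0, -0.1], "roll": 0}
    - {"travel": [0, 0, 0], "roll": 0}
    - {"travel": [0, 0, 0], "roll": 0}

```text
time: 18.0
position: [0.4826, 0.1687, 0.0697]
orientation: [0.98, 0.2, 0.0, -0.0]
wrist_force: [-1.4, -1.0, 5.8]
finger_gap: 0.0545
gripper_force: 51.2
```

Emit:
drive_tool:
  increments:
    - {"travel": [0, 0, 0], "roll": 0}
    - {"travel": [0, 0, 0], "roll": 0}
    - {"travel": [0, 0, 0], "roll": 0}
    - {"travel": [0, 0, 0], "roll": 0}
    - {"travel": [0, 0, 1], "roll": 0}
    - {"travel": [0, 0, 2], "roll": 0}
    - {"travel": [0, 0, 3], "roll": 0}
    - {"travel": [0, 0, 3], "roll": 0}
    - {"travel": [0, 0, 3], "roll": 0}
    - {"travel": [0, 0, 0], "roll": 0}
  jaw: 7.6

```text
time: 19.0
position: [0.4851, 0.1696, 0.1935]
orientation: [0.98, 0.2, 0.005, -0.001]
wrist_force: [0.1, -0.3, -0.5]
finger_gap: 0.0763
gripper_force: 0.0
```

Emit:
drive_tool:
  increments:
    - {"travel": [0.9, -2, 0], "roll": 0}
    - {"travel": [0.9, -3, 0], "roll": 0}
    - {"travel": [0.9, -3, 0], "roll": 0}
    - {"travel": [0.9, -3, 0], "roll": 0}
    - {"travel": [0.9, -3, 0], "roll": 0}
    - {"travel": [0.9, -3, 0], "roll": 0}
    - {"travel": [0.9, -3, 0], "roll": 0}
    - {"travel": [0.9, -3, 0], "roll": 0}
    - {"travel": [0.9, -3, 0], "roll": 0}
    - {"travel": [0.9, -3, 0], "roll": 0}
  jaw: 8.54

```text
time: 20.0
position: [0.5723, -0.1225, 0.1886]
orientation: [0.98, 0.2, -0.0, -0.0]
wrist_force: [1.3, 0.4, 0.2]
finger_gap: 0.0855
gripper_force: 0.0
```

Emit:
drive_tool:
  increments:
    - {"travel": [0.9, -3, 0], "roll": 0}
    - {"travel": [0.9, -3, 0], "roll": 0}
    - {"travel": [0.9, -3, 0], "roll": 0}
    - {"travel": [0.5, -1, 0], "roll": 0}
    - {"travel": [0, 0, -1], "roll": 0}
    - {"travel": [0, 0, -2], "roll": 0}
    - {"travel": [0, 0, 0], "roll": 0}
    - {"travel": [0, 0, 0], "roll": 0}
    - {"travel": [0, 0, 0], "roll": 0}

```text
time: 20.9
position: [0.605, -0.2201, 0.1596]
orientation: [0.98, 0.201, 0.001, -0.0]
wrist_force: [0.3, 0.1, 0.2]
finger_gap: 0.0856
gripper_force: 0.0
```

```bash
python3 - <<'E'
from h import *
p,d=capture("top");print(sensors.read_state()["position"])
for u,v,b in((172,265,.012),(216,279,.012),(178,216,.012),(230,228,.012),(282,239,.012)):
    x,n,mz,e=dome("top",p,d,u,v,base=b); print((u,v),x.round(4),n,round(mz,3),round(e,4))
E
```

```text
[ 0.60510256 -0.22048193  0.15984576]
(172, 265) [0.5047 0.2594 0.0724] 706 0.103 0.001
(216, 279) [0.4836 0.1682 0.0731] 784 0.104 0.0011
(178, 216) [0.5986 0.2388 0.0729] 703 0.103 0.001
(230, 228) [0.5766 0.1464 0.073 ] 721 0.103 0.001
(282, 239) [0.5546 0.054  0.0732] 754 0.103 0.001
```

Two are seated and the packed ones have not moved. On to the third.

Emit:
drive_tool:
  increments:
    - {"travel": [-0.05, 0.1, -2], "roll": 0}
    - {"travel": [0, 0, -2], "roll": 0}
    - {"travel": [0, 0, -2], "roll": 0}
    - {"travel": [0, 0, -2], "roll": 0}
    - {"travel": [0, 0, -2], "roll": 0}
    - {"travel": [0, 0, -0.15], "roll": 0}
    - {"travel": [0, 0, 0], "roll": 0}
    - {"travel": [0, 0, 0], "roll": 0}
    - {"travel": [0, 0, 0], "roll": 0}

```text
time: 21.85
position: [0.605, -0.2206, 0.059]
orientation: [0.98, 0.2, 0.001, 0.001]
wrist_force: [0.0, -0.0, -0.0]
finger_gap: 0.0857
gripper_force: 0.0
```

Emit:
drive_tool:
  increments:
    - {"travel": [0, 0, 0], "roll": 0}
    - {"travel": [0, 0, 0], "roll": 0}
    - {"travel": [0, 0, 0], "roll": 0}
    - {"travel": [0, 0, 0], "roll": 0}
    - {"travel": [0, 0, 0], "roll": 0}
    - {"travel": [0, 0, 0], "roll": 0}
    - {"travel": [0, 0, 0], "roll": 0}
    - {"travel": [0, 0, 0], "roll": 0}
  jaw: 4

```text
time: 22.65
position: [0.6043, -0.2198, 0.0582]
orientation: [0.98, 0.2, 0.0, -0.0]
wrist_force: [-1.3, 1.7, 6.0]
finger_gap: 0.0546
gripper_force: 49.3
```

Emit:
drive_tool:
  increments:
    - {"travel": [0, 0, 1], "roll": 0}
    - {"travel": [0, 0, 2], "roll": 0}
    - {"travel": [0, 0, 3], "roll": 0}
    - {"travel": [0, 0, 3], "roll": 0}
    - {"travel": [0, 0, 3], "roll": 0}
    - {"travel": [0, 0, 1], "roll": 0}
    - {"travel": [0, 0, 0], "roll": 0}
    - {"travel": [0, 0, 0], "roll": 0}

```text
time: 23.45
position: [0.6026, -0.22, 0.1853]
orientation: [0.98, 0.2, -0.002, -0.001]
wrist_force: [0.3, 0.4, -5.3]
finger_gap: 0.0544
gripper_force: 49.1
```

Emit:
drive_tool:
  increments:
    - {"travel": [-0.6, 1.3, 0], "roll": 0}
    - {"travel": [-1.2, 2.6, 0], "roll": 0}
    - {"travel": [-1.2, 2.6, 0], "roll": 0}
    - {"travel": [-1.2, 2.6, 0], "roll": 0}
    - {"travel": [-1.2, 2.6, 0], "roll": 0}
    - {"travel": [-1.2, 2.6, 0], "roll": 0}
    - {"travel": [-1.2, 2.6, 0], "roll": 0}
    - {"travel": [-1.2, 2.6, 0], "roll": 0}
    - {"travel": [-1.2, 2.6, 0], "roll": 0}
    - {"travel": [-1.2, 2.6, 0], "roll": 0}

```text
time: 24.45
position: [0.4881, 0.0275, 0.1855]
orientation: [0.98, 0.2, -0.002, -0.0]
wrist_force: [0.5, 0.9, -4.7]
finger_gap: 0.0546
gripper_force: 49.1
```

Emit:
drive_tool:
  increments:
    - {"travel": [-1.2, 2.6, 0], "roll": 0}
    - {"travel": [-1.2, 2.3, 0], "roll": 0}
    - {"travel": [-0.3, 0.5, -1], "roll": 0}
    - {"travel": [0, 0, 0], "roll": 0}
    - {"travel": [0, 0, 0], "roll": 0}
    - {"travel": [0, 0, 0], "roll": 0}

```text
time: 25.05
position: [0.4636, 0.0792, 0.1771]
orientation: [0.98, 0.199, -0.0, 0.0]
wrist_force: [0.4, 1.3, -4.8]
finger_gap: 0.0548
gripper_force: 49.1
```

Emit:
drive_tool:
  increments:
    - {"travel": [-0.1, -0.3, -1], "roll": 0}
    - {"travel": [0, 0, -2], "roll": 0}
    - {"travel": [0, 0, -2.5], "roll": 0}
    - {"travel": [0, 0, 0], "roll": 0}
    - {"travel": [0, 0, 0], "roll": 0}
    - {"travel": [0, 0, 0], "roll": 0}

```text
time: 25.65
position: [0.463, 0.0775, 0.1232]
orientation: [0.98, 0.2, 0.001, 0.0]
wrist_force: [-0.4, 1.1, -5.9]
finger_gap: 0.0545
gripper_force: 50.6
```

Emit:
drive_tool:
  increments:
    - {"travel": [-0.05, -0.15, 0], "roll": 0}
    - {"travel": [0, 0, -1], "roll": 0}
    - {"travel": [0, 0, -1], "roll": 0}
    - {"travel": [0, 0, -1], "roll": 0}
    - {"travel": [0, 0, -1], "roll": 0}
    - {"travel": [0, 0, -0.5], "roll": 0}
    - {"travel": [0, 0, -0.3], "roll": 0}
    - {"travel": [0, 0, 0], "roll": 0}
    - {"travel": [0, 0, 0], "roll": 0}
    - {"travel": [0, 0, 0], "roll": 0}

```text
time: 26.65
position: [0.4618, 0.0762, 0.0747]
orientation: [0.98, 0.2, 0.0, -0.0]
wrist_force: [0.4, -0.6, -5.5]
finger_gap: 0.0545
gripper_force: 50.6
```

Emit:
drive_tool:
  increments:
    - {"travel": [0, 0, -0.2], "roll": 0}
    - {"travel": [0, 0, -0.2], "roll": 0}
    - {"travel": [0, 0, 0], "roll": 0}
    - {"travel": [0, 0, 0], "roll": 0}

```text
time: 27.05
position: [0.4614, 0.0762, 0.0703]
orientation: [0.98, 0.2, -0.0, -0.0]
wrist_force: [0.2, 0.4, -5.1]
finger_gap: 0.0544
gripper_force: 50.6
```

Emit:
drive_tool:
  increments:
    - {"travel": [0, 0, -0.1], "roll": 0}
    - {"travel": [0, 0, 0], "roll": 0}
    - {"travel": [0, 0, 0], "roll": 0}

```text
time: 27.35
position: [0.4616, 0.0762, 0.0701]
orientation: [0.98, 0.2, 0.0, -0.0]
wrist_force: [-1.7, -0.6, 6.0]
finger_gap: 0.0549
gripper_force: 51.7
```

Emit:
drive_tool:
  increments:
    - {"travel": [0, 0, 0], "roll": 0}
    - {"travel": [0, 0, 0], "roll": 0}
    - {"travel": [0, 0, 0], "roll": 0}
    - {"travel": [0, 0, 0], "roll": 0}
    - {"travel": [0, 0, 1], "roll": 0}
    - {"travel": [0, 0, 2], "roll": 0}
    - {"travel": [0, 0, 3], "roll": 0}
    - {"travel": [0, 0, 3], "roll": 0}
    - {"travel": [0, 0, 3], "roll": 0}
    - {"travel": [0, 0, 0], "roll": 0}
  jaw: 7.6

```text
time: 28.35
position: [0.464, 0.0766, 0.1936]
orientation: [0.98, 0.2, 0.005, -0.0]
wrist_force: [0.4, -0.2, -0.4]
finger_gap: 0.076
gripper_force: 0.0
```

Emit:
drive_tool:
  increments:
    - {"travel": [0.3, -2, 0], "roll": 0}
    - {"travel": [0.3, -3, 0], "roll": 0}
    - {"travel": [0.3, -3, 0], "roll": 0}
    - {"travel": [0.3, -3, 0], "roll": 0}
    - {"travel": [0.3, -3, 0], "roll": 0}
    - {"travel": [0.3, -3, 0], "roll": 0}
    - {"travel": [0.3, -3, 0], "roll": 0}
    - {"travel": [0, 0, 0], "roll": 0}
    - {"travel": [0, 0, 0], "roll": 0}
    - {"travel": [0, 0, 0], "roll": 0}

```text
time: 29.35
position: [0.4822, -0.1225, 0.1892]
orientation: [0.98, 0.201, -0.0, -0.001]
wrist_force: [-0.5, 0.3, -0.6]
finger_gap: 0.0759
gripper_force: 0.0
```

```bash
python3 - <<'E'
from h import *
p,d=capture("top");print(sensors.read_state()["position"])
for u,v,b in((172,265,.012),(216,279,.012),(268,290,.012),(178,216,.012),(230,228,.012),(282,239,.012)):
    x,n,mz,e=dome("top",p,d,u,v,base=b); print((u,v),x.round(4),n,round(mz,3),round(e,4))
cv2.imwrite("pics/t5.png",p)
E
```

```text
[ 0.48235255 -0.12228774  0.1892533 ]
(172, 265) [0.5047 0.2593 0.0726] 704 0.104 0.001
(216, 279) [0.4837 0.1681 0.0731] 776 0.103 0.001
(268, 290) [0.4618 0.0754 0.0733] 805 0.104 0.001
(178, 216) [0.5986 0.2389 0.0729] 704 0.104 0.001
(230, 228) [0.5765 0.1463 0.073 ] 728 0.103 0.001
(282, 239) [0.5545 0.0539 0.0731] 765 0.104 0.001
```

View pics/t5.png

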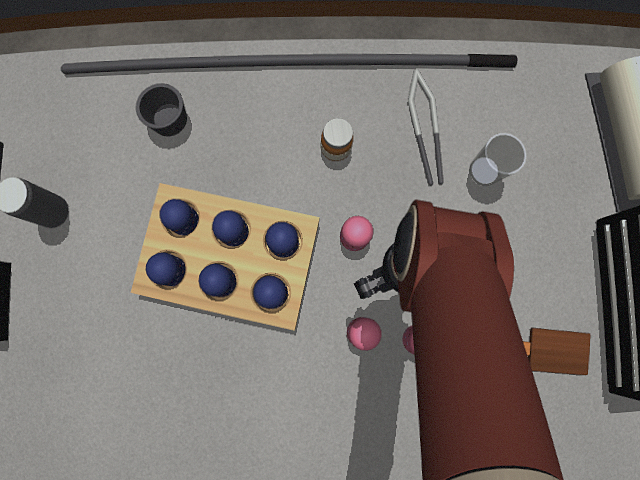

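All six pockets are filled: the three new ones are at (165,268), (217,281) and (270,292), upright and seated at the packed height. The cup and the jar have not moved, and the gripper is clear.

```bash
python3 -c "
from plant import bot
print(bot.close_job())"
```

```text
the job is handed in; nothing more can be done
None
```

All three loose paperweights are packed upright in their own pockets, about 2 mm or less from centre by the top camera, with everything else left in place; the job is handed in at about 29 s, and no verdict came back.

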